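# Light a dyed sample through the daylight filter

## Task

Push the indigo plaque flat across the bench until it lies wholly on the lamp's round grey pad. Then take the filter slide by its black finger grip and slide it until the ball clicks into the middle notch, with the blue filter before the lamp, without running on past that notch; finish while still holding the grip there, so that I can judge the colour. Leave the red plaque, the dye tub and the spoon where they are.

Things in the scene. Friction and masses are not known exactly. Their poses are not given: they have to be found in the camera images.
- indigo_center (a point): centre of the indigo plaque: a loose round plaque of 88 mm diameter, 18 mm thick, white rim with a dark indigo-blue face, about 0.15 kg, lying flat on the bench; too wide to be grasped from above. This point is half-way up (9 mm above the bench)
- madder_center (a point): centre of the red (madder) plaque, of the same shape and size; a bystander; the two may have changed places
- lamp: colour-matching lamp, fixed to the bench: grey base 125 x 110 mm, white head tilted down to the front. Origin on the bench under the head. Its -x points to the front, where the light falls; y is level, along the slide's rail. Head within 61 mm of the origin along x and 52 mm along y, top 162 mm up. The 152 mm long steel slide in front of it has a mark over each window: orange, blue, white
- pad_center (a point): centre of the lamp's round grey viewing pad of 120 mm diameter, flat on the bench (nothing to climb), 170 mm in front of the lamp's origin; its axes are the lamp's
- filter_slide (a joint): travel of the filter slide along the lamp's +y, in m, 0 to 0.090. Ball-detent notches at 0 (amber filter), 0.045 (blue filter, the middle notch) and 0.090 (clear). The slide runs freely with about 1 N of friction; within about 4 mm of a notch the spring ball drops in, and it then takes about 10 N to push it out again. It starts at or a little past the amber notch
- slide_grip (a point): middle of the slide's black finger grip: upright block, 14 mm (lamp x) by 22 mm (lamp y) by 38 mm high, on a thin stem; this point is 190 mm above the bench, 33 mm in front of the lamp's origin, 18 mm below the block's top; nothing of the lamp near it reaches over 162 mm. It rides with the slide: lamp y = joint value - 0.045. At the blue notch it is in line with the black line on the head's roof
- tub_center (a point): middle of the lidded dye tub, brown with an olive lid, 138 x 108 mm, 100 mm high; a bystander
- spoon: steel spoon, 200 mm long, lying on the bench; origin at its middle, long axis along x; a bystander
There are look-alikes about, which are no part of the job. Leave any green or turquoise look-alike of the part that bears indigo_center alone.

How it is judged:
On the way, in this order (a step that is already met when the one before it is completed fails the run):
1. the indigo plaque lies at rest, wholly on the grey pad, and has been let go (horizontal distance between indigo_center and pad_center below 0.0165 m and linear speed of indigo below 0.01 m/s and contact force between the fingers and indigo below 0.1 N), for 0.2 s.
2. the fingers hold the slide's grip with the ball in the middle (blue) notch (value of joint filter_slide between 0.0425 and 0.0475 m and contact force between the fingers and filter_slide above 10 N), for 0.3 s.
At the end, for the whole second after the job is handed in: The fingers still hold the finger grip in a pinch (more than 10 N on it in all), the slide rests in the blue notch (0.045 m within 2.5 mm), and the indigo plaque lies flat and still on the bench, wholly on the grey pad (centres within 16.5 mm) (all of step 2 and velocity of joint filter_slide between -0.005 and 0.005 m/s and distance between the grasp point and slide_grip below 0.03 m and horizontal distance between indigo_center and pad_center below 0.0165 m and linear speed of indigo below 0.01 m/s and height (world z) of indigo_center below 0.013 m and angle between indigo_center's own z axis and vertical below 0.1 rad); the arm keeps its last pose, push and grip.
It fails at once if the slide is run on past the blue notch (8 mm or more) (value of joint filter_slide above 0.053 m).
It fails at once if the indigo plaque is lifted or tipped (height (world z) of indigo_center above 0.025 m or angle between indigo_center's own z axis and vertical above 0.35 rad).
It fails at once if the red plaque, the tub or the spoon is moved by more than 20 mm (distance of any of madder_center, tub_center, spoon from where it was at the start of the episode above 0.02 m).
It also fails if it takes over 58 s, if anything falls off the work surface, if the arm or the gripper's body presses on something with over 40 N, if the wrist force passes 120 N, or if a joint passes its speed limit or range.

## Robot

A 7-joint arm with a two-finger parallel gripper is mounted at the origin on the work surface. World frame = base frame: x ahead of the robot, y to its left, z up, the work surface at z = 0. Lengths are in m, angles in rad, forces in N, time in s.
With the tool pointing down it reaches from about 0.35 to 0.9 m from the base axis. Payload 8.1 kg.
Tool frame: the origin (TCP) lies where the fingers leave the gripper's body, on its centre line; the fingertips stand 73 mm ahead of it and the grasp point (between the pads) lies 54 mm ahead of it; z points along the fingers, y is the line along which they close (so a half turn about z gives the same grasp; the last joint's range is limited). The gripper opens to 85 mm and grips with 20 to 120 N. Pads are 22 mm wide; open, the fingers measure 114 mm over their backs; the gripper's body (76 mm by 85 mm) begins 54 mm behind the grasp point. The pads swing forward as they close: fully open they stand 13 mm farther back than shut.
Start: joints at [1.113, 0.434, 0.025, 1.573, -0.012, 1.134, -0.075], TCP at [0.217, -0.586, 0.304] pointing down, gripper open.
Joint ranges: [-2.62, 2.62], [-0.44, 2.09], [-1.27, 1.32], [0.08, 2.57], [-1.32, 4.46], [0.12, 2], [-2.74, 2.74]. Speed limits (rad/s): [2.22, 2.22, 3.01, 3.01, 3.14, 3.14, 3.14].

## Interface

Orientations are given as a rotation vector (axis times angle).
In Python, from bench import r, effector, kin, get_image, calibration, close_job gives the robot as it stands. Calls block until the motion is done:
- r.reach(position, orientation): joint-space move of the TCP to a pose.
- r.move_linear(position, rot=None, speed=0.15, until_force=None): straight line of the TCP; rot=None keeps the orientation; speed is the mean speed in m/s. With until_force (N) it stops when the force on the tool has changed by that much, and returns True; else False.
- r.movej(angles): joint-space move.
- effector.gripper_to(opening): finger opening in m; the grip force is fixed at half the most; returns when the fingers have stopped.
- r.hold(seconds).
- kin.inverse_kinematics(position, orientation): joint angles nearest the present ones, or None.
- get_image(name): name is "side" or "top" or "wrist"; returns the picture (384x512x3 uint8, red, green, blue); there is no depth.
- calibration(name): a dict with "fov_y" (degrees; the focal length in pixels is half the picture's height over the tangent of half this angle, whatever the lens; pixels are square), "cx", "cy" (the principal point, pixels), "rvec" (rotation vector, rad) and "tvec" (3), from world to camera coordinates, as OpenCV has them. Camera axes: x right, y down, z forward; pixel columns grow to the right and rows downward; lengths in m; the calibration is good to about 2 mm. A picture is of the moment at which its call begins: read the wrist's pose just before it. calibration takes no time and is no camera call; for the wrist camera it gives the pose at the moment of the call.
A pose or a line that the arm cannot do raises r.IKError and nothing moves.
- close_job(): hands the job in; it is judged then, once.
Readings, each from a call of its own:
- r.get_clock(): time.
- r.get_joint_positions(): joint angles.
- r.get_qvel(): joint speeds.
- r.get_joint_torque(): joint torques, N m.
- r.get_tcp_pos(): TCP position.
- r.get_tcp_rot(): TCP orientation.
- r.get_force(): force on the tool from outside, world axes, zero at the start.
- r.get_wrist_torque(): the same for the moment, N m.
- r.get_grip_width(): finger opening in m.
- r.get_finger_force(): force on a finger pad.
Only numpy, scipy, OpenCV 4.12 (cv2) and the standard library are available. Lean on these libraries where they do the work, as an engineer would, in place of code of your own. Each camera call takes 0.05 s, during which the arm holds its last target. There are 200 camera calls.

## Working session

There is one attempt and no reset: what is moved stays moved. The work goes in short steps, each a Python script; the robot and the scene stay as the last script left them, time stands still between calls to the robot, and variables do not carry over. Pictures are saved under pics/ and viewed, at most 10 in all, crops included, and the job is handed in when it is done.

```bash
mkdir -p pics; ls; python3 - <<'E'
from bench import r,get_image,calibration
import cv2
for n in("top","side"):
    im=get_image(n);cv2.imwrite(f"pics/{n}0.png",im[:,:,::-1]);print(n,calibration(n))
print(r.get_tcp_rot(),r.get_clock())
E
```

```text
pics
top {'fov_y': 52.65455470867155, 'cx': 259.673616714038, 'cy': 196.5222888134164, 'rvec': array([ 2.20110873, -2.16222005,  0.09688125]), 'tvec': array([0.0018033 , 0.49459353, 1.11006288])}
side {'fov_y': 54.02935780903041, 'cx': 253.70628555623415, 'cy': 180.7198457033359, 'rvec': array([ 0.69982605, -2.64599932,  1.07997909]), 'tvec': array([0.40265437, 0.25601943, 0.90970662])}
[-3.09091967e+00 -5.54055459e-01  6.62092542e-04] 0.1
```

View pics/top0.png

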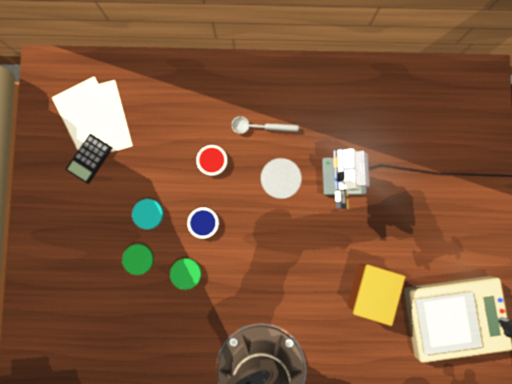

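View pics/side0.png

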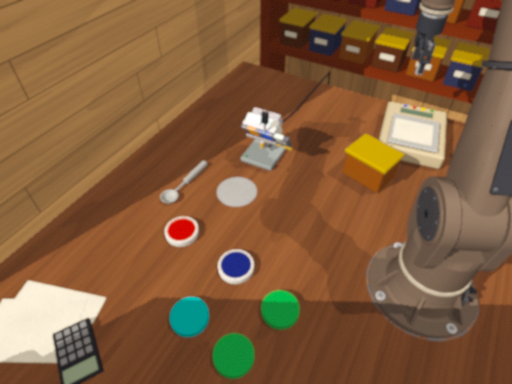

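The top view shows the indigo plaque with its white rim at (203,223). Look-alikes are teal (147,214), green (137,259) and green (185,274), and the red one is at (211,160). I choose (203,223) by the description. The pad is at (281,179), the lamp near (345,175), and its grip is a dark block near (340,203). Next I measure these and check in one close crop.

```bash
cat >h.py <<'E'
import numpy as np,cv2
from bench import *
from scipy.spatial.transform import Rotation as R
def cam(n,c=None):
    c=c or calibration(n); f=192/np.tan(np.radians(c["fov_y"])/2)
    return np.array([[f,0,c["cx"]],[0,f,c["cy"]],[0,0,1]]),cv2.Rodrigues(c["rvec"])[0],np.array(c["tvec"])
def ray(n,uv,c=None):
    K,Q,t=cam(n,c); d=Q.T@np.linalg.solve(K,[*uv,1]); return -Q.T@t,d
def onplane(n,uv,z,c=None):
    o,d=ray(n,uv,c); return o+d*(z-o[2])/d[2]
def tri(n1,p1,n2,p2,c1=None,c2=None):
    a,d=ray(n1,p1,c1);b,e=ray(n2,p2,c2)
    s=np.linalg.lstsq(np.c_[d,-e],b-a,rcond=None)[0]
    P,Qq=a+d*s[0],b+e*s[1]; return (P+Qq)/2,np.linalg.norm(P-Qq)
def proj(n,P,c=None):
    K,Q,t=cam(n,c); p=K@(Q@np.asarray(P)+t); return p[:2]/p[2]
def blob(m,near,rad=45):
    m=m.astype(np.uint8); n,l,s,c=cv2.connectedComponentsWithStats(m)
    ok=[i for i in range(1,n) if s[i,4]>60 and np.hypot(*(c[i]-near))<rad]
    i=max(ok,key=lambda i:s[i,4])
    cn=max(cv2.findContours((l==i).astype(np.uint8),0,1)[0],key=len)
    return cv2.fitEllipse(cv2.convexHull(cn))[0],s[i,4]
def masks(im):
    h=cv2.cvtColor(im,cv2.COLOR_RGB2HSV).astype(int)
    H,S,V=h[...,0],h[...,1],h[...,2]
    return dict(blue=(H>110)&(H<130)&(S>140)&(V>50), red=((H<6)|(H>174))&(S>200)&(V>150), grey=(S<50)&(V>110)&(V<235))
E
python3 - <<'E'
from h import *
g={"top":dict(blue=(203,223),red=(211,160),grey=(281,179)),"side":dict(blue=(236,265),red=(181,231),grey=(237,192))}
out=[]
for n in g:
    im=get_image(n); m=masks(im)
    for k,p in g[n].items():
        try:
            uv,a=blob(m[k],p,15); print(n,k,np.round(uv,1),a,onplane(n,uv,0 if k=="grey" else .018).round(4))
        except Exception as e: print(n,k,e)
    u,v=(345,180) if n=="top" else (265,135)
    out.append(cv2.resize(im[v-38:v+37,u-25:u+25] if n=="top" else im[v-38:v+37,u-25:u+25],None,fx=7,fy=7,interpolation=2))
    if n=="top": out.append(cv2.resize(im[v+43-38:v+43+37,203-25:203+25],(100*2,150*2)))
b=np.zeros((525,200,3),np.uint8);b[:300]=out.pop(1)
cv2.imwrite("pics/crop1.png",np.hstack(out[:1]+out[1:]+[b[:,:100]])[:,:,::-1])
E
```

```text
top blue [202.4 222.4] 438 [0.4162 0.1753 0.018 ]
top red [211.3 159.6] 401 [0.6011 0.1548 0.018 ]
top grey [280.6 177.9] 1197 [ 0.5531 -0.0508  0.    ]
side blue [235.5 264.4] 486 [0.4148 0.1769 0.018 ]
side red [181.  229.1] 380 [0.5996 0.1562 0.018 ]
side grey [236.2 191.4] 896 [ 0.5521 -0.0485  0.    ]
```

View pics/crop1.png

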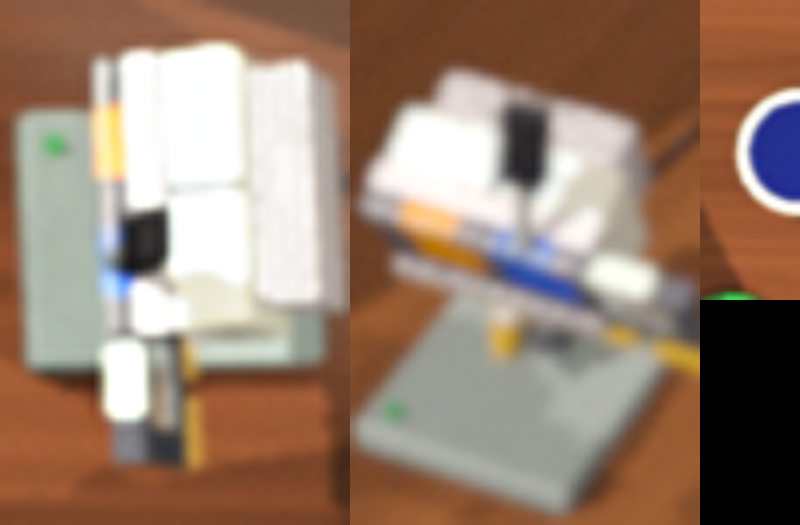

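The crop confirms the indigo plaque. In the top view the black grip is at about (340.3,176.3) and the roof line at about (349,168.7). In the side view the grip is at about (265,117.7). The slide seems to start some 20 mm past amber. Next I'll locate the grip and push.

```bash
python3 - <<'E'
from h import *
P=lambda x,y:(320+x/7-.5,142+y/7-.5)
top=P(142,238); side=(240+175/7-.5,97+145/7-.5)
print("grip top@.208",onplane("top",top,.208).round(4),"side@.19",onplane("side",side,.19).round(4),"tri",tri("top",top,"side",side))
l=[onplane("top",P(*q),.162) for q in((172,187),(240,186))]; print("line",np.round(l,4))
c=[onplane("top",P(*q),.012) for q in((18,112),(25,368),(325,368))]; print("base",np.round(c,4))
d=c[0]-c[1]; print("lamp y dir deg from X",np.degrees(np.arctan2(d[1],d[0])))
d=l[1]-l[0]; print("line dir",np.degrees(np.arctan2(d[1],d[0])))
# plan push
i=np.array([.4155,.1761]);p=np.array([.5527,-.0497]);u=(p-i)/np.linalg.norm(p-i);print(u,np.linalg.norm(p-i))
a=np.arctan2(u[1],u[0])
for k in (0,np.pi):
  Q=R.from_euler('z',a+k)*R.from_rotvec([np.pi,0,0])
  # tool y must be perpendicular to u
  print((Q.as_matrix()[:,1]).round(2),[kin.inverse_kinematics([*q,z],Q.as_rotvec()) for q,z in((i-u*.1,.2),(i-u*.1,.078),(p-u*.05,.078))])
E
```

```text
grip top@.208 [ 0.5339 -0.1832  0.208 ] side@.19 [ 0.5345 -0.1879  0.19  ] tri (array([ 0.53555741, -0.18754441,  0.18992188]), np.float64(0.002129797112809639))
line [[ 0.5595 -0.204   0.162 ]
 [ 0.5604 -0.229   0.162 ]]
base [[ 0.6146 -0.1723  0.012 ]
 [ 0.5058 -0.1757  0.012 ]
 [ 0.5081 -0.3019  0.012 ]]
lamp y dir deg from X 1.791511760154658
line dir -88.08663055536458
[ 0.5192744  -0.85460757] 0.2642148368279117
[-0.85 -0.52  0.  ] [array([ 0.0658667 ,  0.49149029, -1.05797089,  2.05664995,  0.54950609,
        0.90657477,  2.39005142]), array([ 0.02282342,  0.78065151, -1.07607589,  2.15479422,  0.98775875,
        0.83595497,  1.99543254]), array([-0.13688571,  0.57964913,  0.0664686 ,  2.02942068, -0.07145806,
        0.5346551 , -2.61532798])]
[0.85 0.52 0.  ] [array([-0.01906864,  0.43599241, -0.92459033,  2.0618315 ,  0.46063186,
        0.86099966, -0.6626406 ]), array([-0.3768552 ,  0.55010283, -0.47769127,  2.18414539,  0.50980684,
        0.51493899, -0.69932668]), array([ 0.34950993,  0.66458327, -0.60990816,  1.98736676,  0.60095207,
        0.67482862, -0.09884831])]
```

```bash
python3 - <<'E'
from h import *
i=np.array([.4155,.1761]);p=np.array([.5527,-.0497]);u=(p-i)/np.linalg.norm(p-i)
rot=(R.from_euler('z',np.arctan2(u[1],u[0])+np.pi)*R.from_rotvec([np.pi,0,0])).as_rotvec()
s=i-u*.095
r.move_linear([.217,-.586,.40],speed=.2)
r.reach([*s,.36],rot); print(r.get_clock(),r.get_tcp_pos(),r.get_joint_positions())
effector.gripper_to(.05)
print(r.move_linear([*s,.16],rot,speed=.2))
hit=r.move_linear([*s,.078],rot,speed=.08,until_force=6); print(hit,r.get_tcp_pos(),r.get_clock())
if not hit:
    q=p-u*.062
    print(r.move_linear([*q,.078],rot,speed=.07),r.get_tcp_pos(),r.get_force(),r.get_clock())
for n in("top","side"):
    im=get_image(n); cv2.imwrite(f"pics/{n}2.png",im[:,:,::-1])
    try: uv,a=blob(masks(im)["blue"],proj(n,[*(p-u*.012),.018]),25);print(n,a,onplane(n,uv,.018))
    except Exception as e: print(n,e)
E
```

```text
3.8417 [0.36678412 0.25670742 0.35989602] [ 0.27813322  0.30605697 -1.22956567  1.82932193  0.30677299  1.22271638
 -0.49951916]
False
False [0.36633801 0.257486   0.07835687] 6.6083
False [0.52046221 0.00334201 0.07796479] [-0.60233359  2.22460476 -0.59987698] 11.0083
top max() iterable argument is empty
side 94 [ 0.53855705 -0.02237024  0.018     ]
```

View pics/side2.png

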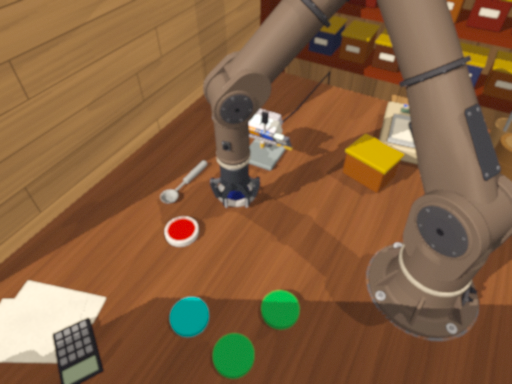

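The side view shows the fingers behind the plaque near the pad at about (235,190), with red untouched at (181,231). The plaque is mostly hidden, so I'll back off and look.

```bash
cat >see.py <<'E'
from h import *
def see(tag):
  for n in("top","side"):
    im=get_image(n); cv2.imwrite(f"pics/{n}{tag}.png",im[:,:,::-1])
    for k,z in(("blue",.018),):
      try: uv,a=blob(masks(im)[k],proj(n,[.5527,-.0497,z]),30);print(n,k,a,onplane(n,uv,z).round(4))
      except Exception as e: print(n,e)
E
python3 - <<'E'
from see import *
i=np.array([.4155,.1761]);p=np.array([.5527,-.0497]);u=(p-i)/np.linalg.norm(p-i)
q=p-u*.13
r.move_linear([*q,.078],speed=.15)
r.move_linear([*(q-u*.13),.16],speed=.25)
print(r.get_clock(),r.get_tcp_pos()); see(3)
E
```

```text
12.475 [0.41824797 0.17091748 0.15931705]
top blue 419 [ 0.5456 -0.0381  0.018 ]
side max() iterable argument is empty
```

View pics/top3.png

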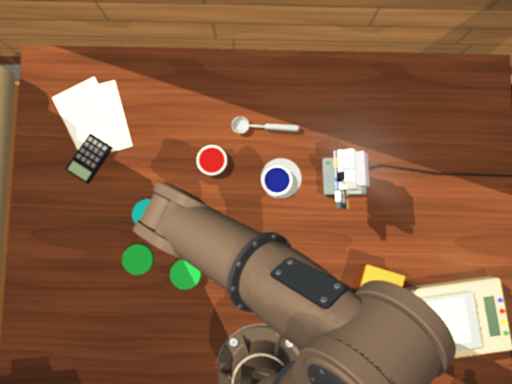

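The plaque is at (277,180), squarely on the push line and about 13 mm short of the pad centre. One more push from the same side will finish it.

```bash
python3 - <<'E'
from see import *
i=np.array([.4155,.1761]);p=np.array([.5527,-.0497]);u=(p-i)/np.linalg.norm(p-i)
q=p-u*.13
r.move_linear([*q,.078],speed=.2)
r.move_linear([*(p-u*.07),.078],speed=.1)
r.move_linear([*(p-u*.0485),.078],speed=.04); r.hold(.2)
r.move_linear([*(p-u*.075),.078],speed=.06)
r.move_linear([*q,.078],speed=.15)
r.move_linear([*(q-u*.09),.20],speed=.25)
print(r.get_clock(),r.get_tcp_pos()); see(4)
E
```

```text
17.0 [0.43888562 0.13667801 0.19911813]
top blue 418 [ 0.553  -0.0508  0.018 ]
side max() iterable argument is empty
```

The plaque is within about 1 mm of the pad centre. Next I go above the grip, well up and over.

```bash
python3 - <<'E'
from see import *
a=np.radians(1.85); g=np.array([.535,-.187])
c=r.get_tcp_pos(); r.move_linear([c[0],c[1],.37],speed=.25)
best=None
for k in(np.pi/2,-np.pi/2):
    rot=(R.from_euler('z',a+k)*R.from_rotvec([np.pi,0,0])).as_rotvec()
    j=kin.inverse_kinematics([*g,.35],rot); j2=kin.inverse_kinematics([*g,.248],rot)
    print(k,j,j2 is not None)
    if j is not None:
        m=abs(j[6]); best=min(best or (9,),(m,tuple(rot)))
rot=best[1]; np.save("rot.npy",rot)
r.reach([*g,.37],rot); r.move_linear([*g,.33],np.array(rot),speed=.2)
print(r.get_clock(),r.get_tcp_pos(),rot)
cw=calibration("wrist"); im=get_image("wrist")
for P in([*g,.208],[.5527,-.0497,0],[.5575,-.187,.208]): print(proj("wrist",P,cw))
cv2.imwrite("pics/w5.png",im[:,:,::-1])
E
```

```text
1.5707963267948966 [ 0.91970226  0.48008958 -0.99179064  1.59443093  0.41360883  1.29364625
 -0.10315526] True
-1.5707963267948966 [-0.4346563   0.40581879  0.96642996  1.70213658 -0.35307389  1.22098654
 -2.49206403] True
19.5583 [ 0.53479539 -0.18567103  0.33010783] (np.float64(2.1852899292172987), np.float64(2.257014028833408), np.float64(1.3820225030207525e-16))
[255.20951353 212.77561564]
[271.83700784  60.77747338]
[285.74372147 213.78188725]
```

View pics/w5.png

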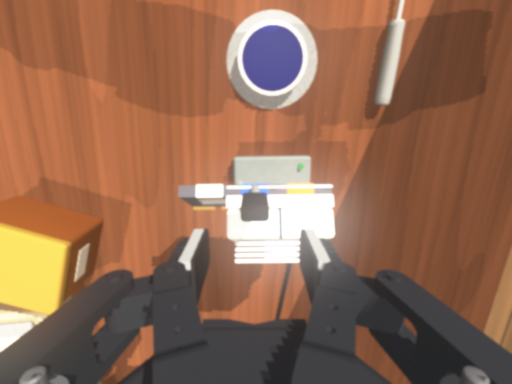

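The wrist view shows the plaque well inside the pad at (271,59). The grip is at (255,206) between the open fingers, and the roof line is at column 281. Now I go down and pinch.

```bash
python3 - <<'E'
from see import *
rot=np.load("rot.npy"); g=np.array([.535,-.185])
f0=r.get_force()
hit=r.move_linear([*g,.249],rot,speed=.08,until_force=5); print(hit,r.get_tcp_pos())
if not hit:
    effector.gripper_to(.0); print(r.get_grip_width(),r.get_finger_force(),r.get_force()-f0,r.get_tcp_pos(),r.get_clock())
see(6)
cw=calibration("wrist"); im=get_image("wrist"); print(proj("wrist",[*r.get_tcp_pos()[:2],.162],cw))
cv2.imwrite("pics/w6.png",im[:,:,::-1])
E
```

```text
False [ 0.53530986 -0.18497749  0.24953272]
0.021051142933320714 58.68575155735016 [-0.71433121 -0.2994129   4.72892749] [ 0.53521346 -0.18500816  0.24958759] 21.1333
top blue 420 [ 0.5529 -0.0509  0.018 ]
side blue 260 [ 0.5517 -0.0496  0.018 ]
[254.90190773 230.25196916]
```

View pics/w6.png

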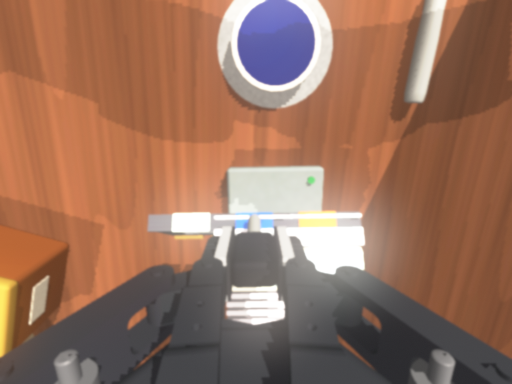

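The fingers hold the grip at 21 mm width and 59 N. I'll slide slowly along lamp +y and watch the force for the detent.

```bash
python3 - <<'E'
from see import *
rot=np.load("rot.npy"); a=np.radians(1.85); d=np.array([np.cos(a),np.sin(a),0])
p0=np.array(r.get_tcp_pos())
for s in [.008,.014,.016,.0175,.019,.0205,.022,.0235,.025,.0265]:
    r.move_linear(p0+d*s,rot,speed=.02 if s>.014 else .03); r.hold(.1)
    f=r.get_force(); print(s,((np.array(r.get_tcp_pos())-p0)@d).round(5),(f@d).round(2),f.round(1),round(r.get_clock(),2))
    if s>.017 and f@d<-4: break
E
```

```text
0.008 0.00834 2.52 [ 2.5 -0.2  1.7] 21.81
0.014 0.01436 2.64 [2.6 0.2 1.1] 22.26
0.016 0.01615 1.2 [1.1 1.8 2.5] 22.61
0.0175 0.01747 0.08 [-0.   3.2  3.7] 22.96
0.019 0.01919 0.87 [0.8 3.  2.7] 23.31
0.0205 0.02117 3.8 [3.7 4.3 1.2] 23.66
0.022 0.02237 3.6 [3.5 4.8 1.5] 24.01
0.0235 0.02352 1.63 [1.5 4.7 4.1] 24.36
0.025 0.02437 -2.64 [-2.8  4.7  5.7] 24.71
0.0265 0.02498 -7.01 [-7.2  5.  10.8] 25.06
```

The force pulled forward at 21 mm and then turned to resist at 24–25 mm, so the ball is in the notch. I'll ease back to the middle and check.

```bash
python3 - <<'E'
from see import *
rot=np.load("rot.npy"); a=np.radians(1.85); d=np.array([np.cos(a),np.sin(a),0])
p0=np.array([ 0.53521346,-0.18500816,0.24958759])
r.move_linear(p0+d*.0242,rot,speed=.02); r.hold(.5)
print(((np.array(r.get_tcp_pos())-p0)@d).round(5),r.get_force().round(1),r.get_grip_width(),r.get_finger_force(),r.get_clock())
see(7)
im=get_image("wrist"); t=get_image("side")
cv2.imwrite("pics/w7.png",np.hstack([cv2.resize(im[140:340,120:400],(420,300)),cv2.resize(t[80:180,205:325],(360,300))])[:,:,::-1])
E
```

```text
0.02393 [-0.7  4.5  3.9] 0.021099119210527373 59.520567655563354 25.825
top blue 421 [ 0.5529 -0.0509  0.018 ]
side blue 258 [ 0.5517 -0.0496  0.018 ]
```

View pics/w7.png

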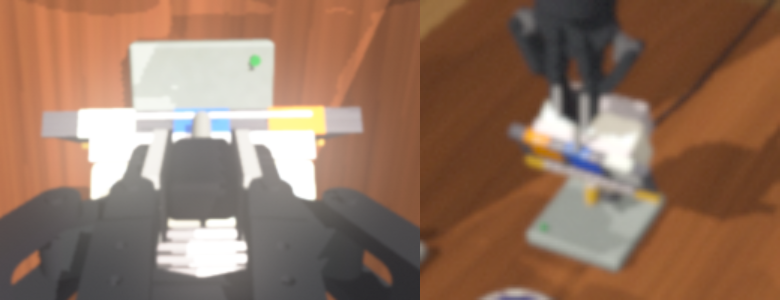

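The blue mark is now centred on the lamp head and base (crop column ~202 against base 130–273). The grip is held, the force along the slide is near zero, and the plaque is still on the pad. I'm handing in.

```bash
python3 -c "
from bench import *
print(close_job())"
```

```text
the job is handed in; nothing more can be done
None
```

The job is handed in: the indigo plaque lies about 1 mm from the pad centre, and the gripper is still pinching the grip (about 59 N) with the slide in the blue notch; no verdict came back.

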